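# Clamp a battery cell in the cam-lever welding jig

### The arm

A 7-joint arm with a two-finger parallel gripper is mounted at the origin on a cart in front of the work surface, level with it; the furniture and walls round the work are solid. World frame = base frame: x ahead of the robot, y to its left, z up, the work surface at z = 0. Lengths are in m, angles in rad, forces in N, time in s.
With the tool pointing down it reaches from about 0.4 to 0.85 m from the base axis. Payload 6.9 kg.
Tool frame: the origin (TCP) lies midway between the tips of the shut fingers; the grasp point (between the pads) lies behind it (ctrl.pinch_z is the z of the grasp point in the tool frame, in m); z points along the fingers, y is the line along which they close (so a half turn about z gives the same grasp; the last joint's range is limited). The gripper opens to 85 mm and grips with 20 to 120 N. Pads are 22 mm wide; open, the fingers measure 114 mm over their backs; the gripper's body (76 mm by 85 mm) begins 54 mm behind the grasp point. The pads swing forward as they close: fully open they stand 13 mm farther back than shut.
Start: joints at [-1.117, 0.507, -0.238, 1.5, 0.126, 1.149, -0.155], TCP at [0.214, 0.587, 0.231] pointing down, gripper open.
Joint ranges: [-3.08, 3.08], [-0.24, 2.05], [-1.43, 1.35], [0, 2.5], [-1.52, 4.66], [0.17, 1.96], [-2.89, 2.89]. Speed limits (rad/s): [2.39, 2.39, 3.14, 3.14, 3.14, 3.14, 3.14].

### API

Orientations are given as a unit quaternion [w, x, y, z].
In Python, from station import ctrl, get_state, vision, ticket, models gives the robot as it stands. Calls block until the motion is done:
- ctrl.movep(position, orientation): joint-space move of the TCP to a pose.
- ctrl.movel(position, frame=None, max_speed=0.15): straight line of the TCP; frame=None keeps the orientation; max_speed is the mean speed in m/s.
- ctrl.set_joints(angles): joint-space move.
- ctrl.ungrasp() and ctrl.close_gripper(force=None): open the fingers fully, or close them until they stop; force is the grip in N (None keeps the last).
- ctrl.pause(seconds).
- ctrl.ik(position, orientation): joint angles nearest the present ones, or None.
- get_state(): the state.
- vision.grab_frame(name): name is "scene" or "side" or "wrist"; returns (picture, depth): 480x640x3 uint8, blue, green, red; 480x640 float32, m along the optical axis (not along the pixel's ray), 0 where there is no reading.
- vision.camera_info(name): a dict with "mtx" (3x3 intrinsics, pixels), "dist_coeffs" ([k1, k2, p1, p2, k3] as OpenCV has them; the pictures are not rectified), "R" (3x3) and "t" (3): a world point X has camera coordinates R X + t; the wrist camera has in their place "hand_eye" (4x4, takes a point from camera to tool coordinates, whose origin is the TCP and whose axes are the flange's). Camera axes: x right, y down, z forward; pixel columns grow to the right and rows downward; lengths in m; the calibration is good to about 2 mm. A picture is of the moment at which its call begins: read the wrist's pose just before it. camera_info takes no time and is no camera call.
A pose or a line that the arm cannot do raises ctrl.Unreachable and nothing moves.
- ticket.close_job(): hands the job in; it is judged then, once.
Trained networks look in the newest picture that a camera, given by its name, has taken for a name from the list of things; names that differ only in an ending like _2 or _b are one class to them, and where a whole thing is asked for, a point or a joint stands for the part that bears it (a point fixed in the world has none). Each returns a list of dicts, best first, with "p" (0 to 1); they miss things now and then, are a little off and sometimes report something else, mostly with a low value. They report only what shows in the picture. A call takes as long as a camera call. They do not tell look-alikes from the thing itself.
- models.recognise(camera, target): "point" ([column, row] in pixels, amid what is visible of it).
- models.masks_of(camera, target): "mask" (480x640 bool, what is visible of it) and "point" ([column, row] in pixels, amid what is visible of it).
The state is a dict: "time": time; "qpos": joint angles; "qd": joint speeds; "tau": joint torques, N m; "tcp_pos": TCP position; "eef_rot": TCP orientation; "contact_force": force on the tool from outside, world axes, zero at the start; "wrist_torque": the same for the moment, N m; "width": finger opening in m; "gripper_force": force on a finger pad.
Only numpy, scipy, OpenCV 4.12 (cv2) and the standard library are available. Lean on these libraries where they do the work, as an engineer would, in place of code of your own. Each camera call takes 0.05 s, during which the arm holds its last target. There are 200 camera calls.

### The job

Stand the loose battery cell upright in the V-nest of the clamping jig, then swing the jig's cam lever clockwise (seen from above) until it snaps past centre by itself and keeps the cell clamped. Push the lever with a light hand and stop when you feel it go over: do not force it against its end stop, and do not disturb the other things on the table.

Things in the scene. Friction and masses are not known exactly. Their poses are not given: they have to be found in the camera images.
- cell_mid (a point): centre (half-way up) of the loose grey battery cell, a cylinder 18 mm in diameter and 66 mm tall, about 46 g, standing upright on the table by itself to the left of the jig; z axis up the cell
- jig: aluminium clamping jig fixed to the table; origin at the centre of its underside, base plate 84 (x) x 176 (y) x 12 mm. +y is the clamping direction. From -y to +y: lever pivot at y = -52 mm; guide block 40 x 34 mm at y = -14 mm, top 50 mm above the table; pad; V-nest at y = +45 mm, 46 mm wide in x, its 45-degree walls open to -y, tops 48 mm above the table
- nest (a point): axis of a fully seated cell, at the top of the base plate (12 mm above the table; a seated cell's centre is 33 mm higher). Open above. With the lever open a cell has 3 to 15 mm of play from here towards the pad (jig -y) and none towards +y: put it down about 2 mm to the pad's side; the pad then pushes it home
- pad: black rubber pad, 20 mm wide, 18 mm high, 37 mm above the table, on the plunger rod; origin at the centre of the face that presses on the cell, +y towards the cell. The cam moves it up to 24 mm in +y; it is sprung, 6 N per mm. When clamped it presses on the cell with about 50 N
- lever: cam lever, swings level about an upright pivot; origin on the pivot axis 52 mm above the table; +x along the handle and turns with it. It closes clockwise seen from above. The handle is re-fitted on its splined cam each time, so neither its open nor its locked direction is fixed: it locks 1.41 to 2.41 rad clockwise from its start, roughly along the jig's -x, up to 0.4 rad either way
- lever_grip (a point): place to push or grasp on the handle, 68 mm from the pivot, 59 mm above the table. Handle: 14 mm wide bar, 51 to 67 mm above the table, ends 96 mm from the pivot, free underneath. With a cell in, the push here grows to 5 or 6 N, fades to nothing at the centre, then the lever jumps 0.11 rad on to its stop and stays; let go earlier it springs back. At the stop it yields 1 mm per 5.6 N
- lug_jar: bystander: small clear jar with a lid, 47 mm across and 52 mm tall
- solder_spool: bystander: spool of solder, 53 mm across and 40 mm tall
- tape_roll: bystander: roll of tape lying flat, 64 mm across and 12 mm tall
Mind the look-alikes: they are no part of the job. Leave any orange look-alike of the part that bears cell_mid alone.

How it is judged:
On the way, in this order (a step that is already met when the one before it is completed fails the run):
1. the cell stands upright in the nest, let go, before the lever clamps it (horizontal distance between cell_mid and nest below 0.011 m and z of cell_mid in the frame of nest below 0.036 m and angle between cell_mid's own z axis and vertical below 0.1 rad and contact force between the fingers and anything else below 0.3 N and contact force between pad and anything else below 5 N), for 0.2 s.
2. the pad presses hard on the cell (contact force between pad and anything else above 25 N), for 0.2 s.
At the end, for the whole second after the job is handed in: the cell stands upright (within 0.08 rad) on the base plate within 3 mm of the nest's axis, the pad presses on it with more than 25 N, and the lever stays at rest by itself (contact force between pad and anything else above 25 N and horizontal distance between cell_mid and nest below 0.003 m and z of cell_mid in the frame of nest between 0.03 and 0.036 m and angle between cell_mid's own z axis and vertical below 0.08 rad and angular speed of lever below 0.1 rad/s); the robot touches nothing.
It fails at once if the lever is pushed with more than 16 N (forced against its stop) (contact force between any of the fingers, the arm and lever above 16 N).
It fails at once if a bystander is moved more than 20 mm (distance of any of lug_jar, solder_spool, tape_roll from where it was at the start of the episode above 0.02 m).
It also fails if it takes over 72 s, if anything falls off the work surface, if the arm or the gripper's body presses on something with over 40 N, if the wrist force passes 120 N, or if a joint passes its speed limit or range.

## Working session

There is one attempt and no reset: what is moved stays moved. The work goes in short steps, each a Python script; the robot and the scene stay as the last script left them, time stands still between calls to the robot, and variables do not carry over. Pictures are saved under pics/ and viewed, at most 10 in all, crops included, and the job is handed in when it is done.

```bash
ls; mkdir -p pics; cat > h.py <<'E'
import numpy as np, cv2
from station import ctrl, get_state, vision, ticket, models
from scipy.spatial.transform import Rotation as Rn
def rot(q): return Rn.from_quat([q[1],q[2],q[3],q[0]]).as_matrix()
def cam(name, st=None):
    c=vision.camera_info(name)
    K=np.array(c["mtx"]);d=np.array(c["dist_coeffs"])
    if "R" in c:
        R=np.array(c["R"]).T; t=-R@np.array(c["t"])
    else:
        H=np.array(c["hand_eye"]); st=st or get_state(); Rt=rot(st["eef_rot"])
        R=Rt@H[:3,:3]; t=Rt@H[:3,3]+np.array(st["tcp_pos"])
    return K,d,R,t   # camera->world
def ray(name,px,st=None):
    K,d,R,t=cam(name,st); u=cv2.undistortPoints(np.float64(px).reshape(-1,1,2),K,d).reshape(-1,2)
    return t,np.c_[u,np.ones(len(u))]@R.T
def at_z(name,px,z,st=None):
    t,r=ray(name,px,st); return t+r*((z-t[2])/r[:,2])[:,None]
def cloud(name,mask,depth,st=None):
    v,u=np.nonzero(mask&(depth>0)); t,r=ray(name,np.c_[u,v],st); return t+r*depth[v,u][:,None]
E
python3 - <<'E'
from h import *
for n in("scene","side"):
    im,d=vision.grab_frame(n); cv2.imwrite(f"pics/{n}.png",im); np.save(f"{n}_d.npy",d)
    for k in("cell_mid","jig","nest","pad","lever","lever_grip","lug_jar","solder_spool","tape_roll"):
        for m in models.masks_of(n,k)[:3]:
            P=cloud(n,m["mask"],d); 
            if len(P): print(n,k,round(m["p"],2),np.round(m["point"]),np.round(np.median(P,0),3),np.round(np.percentile(P,2,axis=0),3),np.round(np.percentile(P,98,axis=0),3))
print(ctrl.pinch_z,get_state())
E
```

```text
pics
scene cell_mid 0.87 [183. 251.] [0.399 0.218 0.046] [0.394 0.214 0.006] [0.41  0.229 0.068]
scene cell_mid 0.76 [222. 235.] [0.469 0.177 0.043] [0.464 0.172 0.007] [0.48  0.187 0.068]
scene jig 0.9 [354. 259.] [ 0.524 -0.08   0.02 ] [ 0.488 -0.192  0.004] [0.577 0.021 0.068]
scene nest 0.87 [357. 261.] [ 0.525 -0.08   0.021] [ 0.488 -0.191  0.006] [0.574 0.019 0.068]
scene nest 0.22 [392. 257.] [ 0.525 -0.145  0.065] [ 0.515 -0.204  0.053] [ 0.538 -0.101  0.071]
scene lever 0.92 [397. 259.] [ 0.525 -0.15   0.065] [ 0.515 -0.204  0.053] [ 0.536 -0.101  0.071]
scene lever_grip 0.6 [393. 258.] [ 0.526 -0.144  0.065] [ 0.515 -0.204  0.001] [ 0.596 -0.098  0.071]
scene lug_jar 0.82 [273. 171.] [0.681 0.184 0.043] [0.671 0.169 0.005] [0.71  0.209 0.055]
scene lug_jar 0.44 [397. 259.] [ 0.526 -0.146  0.065] [ 0.515 -0.204  0.001] [ 0.594 -0.099  0.071]
scene solder_spool 0.89 [405. 368.] [ 0.346 -0.231  0.04 ] [ 0.33  -0.253  0.002] [ 0.377 -0.205  0.043]
scene tape_roll 0.27 [358. 262.] [ 0.524 -0.08   0.021] [ 0.487 -0.193  0.005] [0.571 0.019 0.068]
scene tape_roll 0.25 [224. 236.] 
[... 880 characters left out ...]
8873,  0.50749327, -0.23761682,  1.50021275,  0.12564835,
        1.14888304, -0.15479967]), 'qd': array([ 1.22449510e-03, -2.52467913e-03, -3.25446001e-04,  1.41483368e-03,
       -6.13945097e-05,  2.00451012e-04,  8.74106162e-04]), 'tau': array([ 1.24769513e-04, -6.20373058e+01, -2.18542166e+00, -2.49970669e+01,
        1.37691994e-02,  2.14171007e-03,  7.29843066e-06]), 'tcp_pos': array([0.21360473, 0.58735038, 0.23127531]), 'eef_rot': array([-3.41763342e-05,  1.73534993e-01,  9.84827703e-01, -6.64320044e-06]), 'contact_force': array([ 0.05376458, -0.68844653, -0.28025257]), 'wrist_torque': array([-0.01170119, -0.08698517, -0.00689503]), 'gripper_force': 0.0, 'width': 0.08566629980082689}
```

View pics/scene.png

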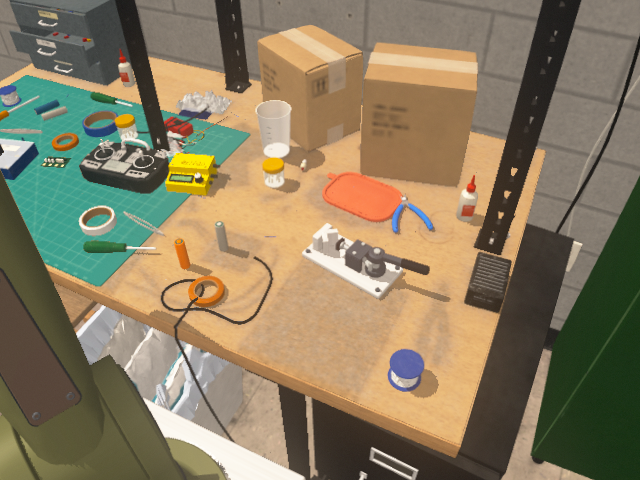

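View pics/side.png

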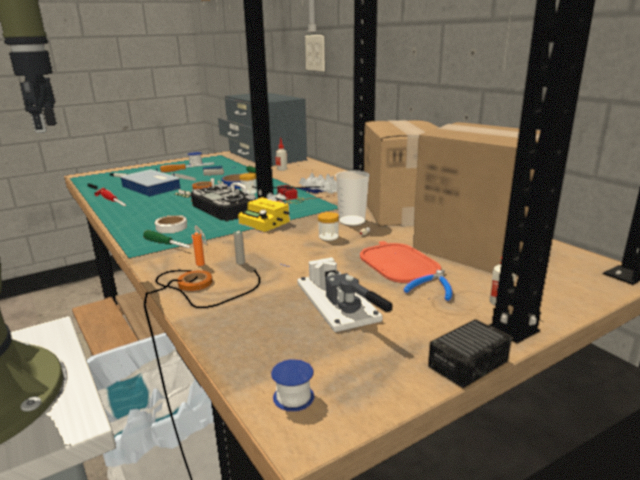

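The scene picture shows the grey cell at (221,236) and the orange look-alike at (182,252). The jig is at (354,259) with its nest at the left end, (325,240), and the handle points right to (428,268), roughly world -y. The side view agrees. Next I take closer views with the wrist camera.

```bash
cat >> h.py <<'E'
def qd(th): # tool down, closing line (tool y) along world angle th
    # rot pi about (a,b): y->(2ab,2b^2-1) = (cos th, sin th)
    x=(th+np.pi/2)/2; return np.array([0,np.cos(x),np.sin(x),0])
def aim(q,target,h):
    H=np.array(vision.camera_info("wrist")["hand_eye"]); R=rot(q)
    ax=R@H[:3,2]; off=R@H[:3,3]
    # camera at height h, looking at target
    c=np.array(target)+ax*((h-target[2])/ax[2]); return c-off
E
python3 - <<'E'
from h import *
d=np.load("scene_d.npy")
for n,p in dict(postL=(145,150),postLb=(235,85),postR=(492,240),postRtop=(555,20),box=(470,180),heat=(488,300)).items():
    t,r=ray("scene",p); print(n,np.round(t+r[0]*d[p[1],p[0]],3))
print(np.round(vision.camera_info("wrist")["hand_eye"],3))
for th in(0,np.pi):
    q=qd(th); p=aim(q,[0.474,0.179,0.05],0.36); print(th,p,ctrl.ik(p,q)); p2=aim(q,[0.525,-0.06,0.04],0.40); print(p2,ctrl.ik(p2,q),ctrl.ik(np.array([.53,0,.06]),q))
E
```

```text
postL [0.625 0.486 0.047]
postLb [1.025 0.501 0.005]
postR [ 0.675 -0.289  0.039]
postRtop [ 0.683 -0.288  0.456]
box [ 0.887 -0.202 -0.001]
heat [ 0.537 -0.315  0.03 ]
[[ 0.001 -0.946 -0.325  0.083]
 [ 1.     0.001  0.001  0.001]
 [-0.001 -0.325  0.946 -0.143]
 [ 0.     0.     0.     1.   ]]
0 [0.47309015 0.20211412 0.21694352] [-0.56602267  0.34983883  0.15951515  1.81349888 -0.06545375  0.98333814
 -0.37970738]
[ 0.52402738 -0.01972448  0.25694352] [-0.26010941  0.3418612   0.3531894   1.72626445 -0.13071174  1.0965853
  0.13412895] [-0.18443159  0.57703364  0.20893736  1.96499725 -0.19636208  0.61870802
  0.15208693]
3.141592653589793 [0.47490985 0.15588588 0.21694352] [ 0.05546008  0.36277022 -0.58489799  1.84165901  0.23407915  1.00600775
  2.51577029]
[ 0.52597262 -0.10027552  0.25694352] [-0.54692054  0.56441927  1.15260164  1.7042749  -0.54381709  1.23687713
 -2.40630798] [ 0.31744276  0.61485644 -0.55690117  1.95852719  0.49039207  0.7041319
  2.60206871]
```

```bash
python3 - <<'E'
from h import *
q=qd(0)
for i,(tg,h,ks) in enumerate([([0.474,0.179,0.05],0.36,["cell_mid"]),([0.525,-0.06,0.04],0.40,["jig","nest","pad","lever","lever_grip"])]):
    ctrl.movep(aim(q,tg,h),q); ctrl.pause(0.3)
    st=get_state(); im,d=vision.grab_frame("wrist"); cv2.imwrite(f"pics/w{i}.png",im); np.savez(f"w{i}.npz",d=d,p=st["tcp_pos"],q=st["eef_rot"])
    for k in ks:
        for m in models.masks_of("wrist",k)[:3]:
            P=cloud("wrist",m["mask"],d,st)
            if len(P):
                top=P[P[:,2]>np.percentile(P[:,2],95)-.004]
                c,s,a=cv2.minAreaRect(np.float32(P[:,:2])*1000)
                print(k,round(m["p"],2),np.round(m["point"]),"zmax",P[:,2].max().round(3),"top",top.mean(0).round(4),np.round(np.ptp(top,axis=0),3),"rect",np.round(c,1),np.round(s,1),round(a,1))
                if k in("jig","lever"): np.save(f"m_{k}.npy",m["mask"]) if m["p"]>.7 else 0
print(get_state()["time"])
E
```

```text
cell_mid 0.6 [390. 446.] zmax 0.29 top [ 0.5458 -0.0279  0.0494] [0.069 0.253 0.247] rect [522.8  72.6] [ 23.  289.5] 13.1
cell_mid 0.59 [317. 234.] zmax 0.068 top [0.4749 0.1838 0.0657] [0.017 0.018 0.005] rect [474.8 183.7] [18.  17.3] 8.3
cell_mid 0.57 [220. 183.] zmax 0.068 top [0.4051 0.2245 0.0655] [0.018 0.019 0.005] rect [404.8 224.4] [18.3 20.3] 41.8
jig 0.96 [329. 231.] zmax 0.072 top [ 0.5316 -0.1393  0.0661] [0.028 0.109 0.01 ] rect [ 531.7 -112.5] [285.9  88.3] 77.8
nest 0.94 [326. 228.] zmax 0.072 top [ 0.5315 -0.1389  0.0661] [0.028 0.107 0.01 ] rect [ 534.1 -103. ] [266.1  87.7] 77.8
pad 0.49 [129.  17.] zmax 0.015 top [0.3671 0.1291 0.0117] [0.06  0.026 0.006] rect [364.3 130. ] [26.4 64.6] 87.5
lever 0.64 [322. 324.] zmax 0.072 top [ 0.5317 -0.1436  0.0673] [0.027 0.107 0.006] rect [ 538.  -174.5] [ 29.3 159.3] 6.0
lever_grip 0.64 [320. 325.] zmax 0.072 top [ 0.5317 -0.1436  0.0674] [0.025 0.107 0.006] rect [ 532.1 -149. ] [ 27.5 107.6] 0.7
4.625
```

View pics/w1.png

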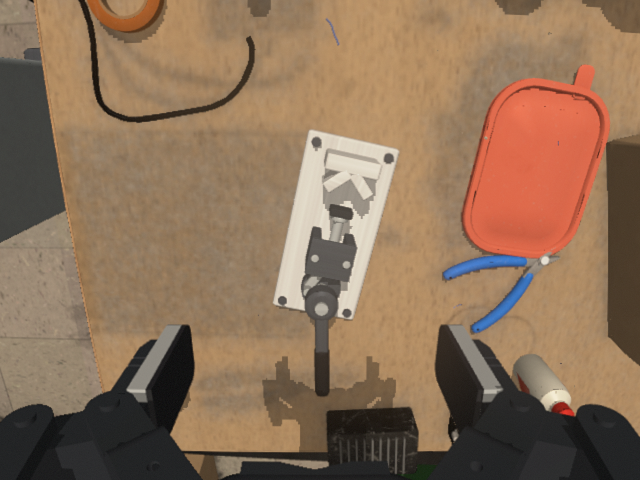

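View pics/w0.png

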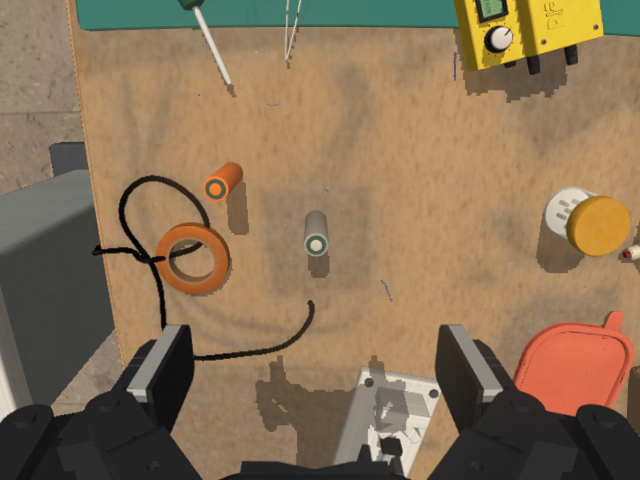

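The wrist picture over the jig shows the plate corners at about (310,130), (399,151), (350,320) and (274,305). The V-nest is at (350,185), the pad at (341,212), the pivot at (321,307) and the handle end at (322,395). The other wrist picture shows the cell top at (316,244), standing alone. Next I fit the jig pose from the plate and pick the cell.

```bash
cat > fit.py <<'E'
from h import *
z=np.load("w1.npz"); st=dict(tcp_pos=z["p"],eef_rot=z["q"]); d=z["d"]; m=np.load("m_jig.npy")
im=cv2.imread("pics/w1.png")
white=(im.min(2)>150)&((im.max(2).astype(int)-im.min(2))<40)
P=cloud("wrist",cv2.dilate(m.astype(np.uint8),np.ones((9,9)))>0,d,st)
B=P[(abs(P[:,2]-.012)<.004)]
box=cv2.minAreaRect(np.float32(B[:,:2])*1000); print("depthplate",box)
c=at_z("wrist",[(310,130),(399,151),(350,320),(274,305)],.012,st)[:,:2]*1000; print("corners",c.round(1).tolist(),c.mean(0), [np.linalg.norm(c[i]-c[i-3]).round(1) for i in range(4)])
e=(c[0]+c[1]-c[2]-c[3])/2; psi=np.arctan2(e[1],e[0]); print("y-axis ang",psi, "rect")
cw,n=cv2.findContours(np.uint8(white&(cv2.dilate(m.astype(np.uint8),np.ones((5,5)))>0)),0,1)[0:2]
C=np.vstack(cw).reshape(-1,2); W=at_z("wrist",C,.012,st)[:,:2]*1000; print("white",cv2.minAreaRect(np.float32(W)))
H=P[(P[:,2]>.058)]; Hh=H[H[:,1]<-.125]; v=cv2.fitLine(np.float32(Hh[:,:2]),cv2.DIST_L2,0,.01,.01).ravel(); print("handle",v,H[:,1].min(),H[:,2].max())
print("pivot px",at_z("wrist",[(321,307)],.07,st))
E
python3 fit.py
python3 - <<'E'
from h import *
q=qd(0); a=[0.4749,0.1838]
ctrl.ungrasp(); ctrl.movep([*a,0.14],q)
ctrl.movel([*a,0.042],max_speed=.1); ctrl.close_gripper(25)
s=get_state(); print(s["width"],s["gripper_force"],s["tcp_pos"],s["time"])
E
```

```text
depthplate ((542.2362060546875, -59.266197204589844), (176.18934631347656, 84.388427734375), 77.91294860839844)
corners [[520.9, 34.2], [600.3, 16.3], [561.5, -153.5], [484.8, -136.6]] [541.87536129 -59.88982708] [np.float64(81.3), np.float64(174.2), np.float64(78.6), np.float64(174.6)]
y-axis ang 1.3544988320155267 rect
white ((541.6563720703125, -59.2083740234375), (175.86471557617188, 82.54551696777344), 77.92928314208984)
handle [ 0.01781556 -0.9998413   0.5320309  -0.16362569] -0.2040811092040892 0.07200904057370122
pivot px [[ 0.53080358 -0.10835601  0.07      ]]
0.01713876695733958 25.01064509153366 [0.47498174 0.18386018 0.04211899] 7.55
```

```bash
cat >> h.py <<'E'
YAW=np.deg2rad(77.92)-np.pi/2; JC=np.array([.5420,-.0593])
def jig(x,y): 
    c,s=np.cos(YAW),np.sin(YAW); return JC+[c*x-s*y,s*x+c*y]
E
python3 - <<'E'
from h import *
q=qd(YAW); n=jig(0,.0425); print(n)
ctrl.movel([.4749,.1838,.16]); ctrl.movep([*n,.14],q); ctrl.pause(.2)
f0=get_state()["contact_force"]; ctrl.movel([*n,.066],max_speed=.06)
for z in np.arange(.063,.0525,-.0015):
    ctrl.movel([*n,z],max_speed=.03); f=get_state()["contact_force"]-f0
    print(round(z,4),f.round(2),get_state()["tcp_pos"].round(4))
    if f[2]>2: break
im,d=vision.grab_frame("scene"); cv2.imwrite("pics/s2.png",cv2.resize(im[190:310,270:470],(800,480)))
print(get_state()["time"])
E
```

```text
[ 0.55089428 -0.01774111]
0.063 [1.87 0.6  0.4 ] [ 0.5508 -0.0177  0.063 ]
0.0615 [ 1.69 -0.82 -0.49] [ 0.5508 -0.0178  0.0614]
0.06 [ 0.95 -0.52  0.05] [ 0.5508 -0.0177  0.0599]
0.0585 [ 0.72 -0.1  -1.06] [ 0.5508 -0.0178  0.0584]
0.057 [-0.35  0.71 -0.44] [ 0.5508 -0.0177  0.0569]
0.0555 [-0.19 -0.1  -0.02] [ 0.5508 -0.0177  0.0554]
0.054 [0.85 0.06 1.3 ] [ 0.5511 -0.0178  0.0542]
0.0525 [-2.73  0.97 15.53] [ 0.5514 -0.0178  0.054 ]
12.9917
```

View pics/s2.png

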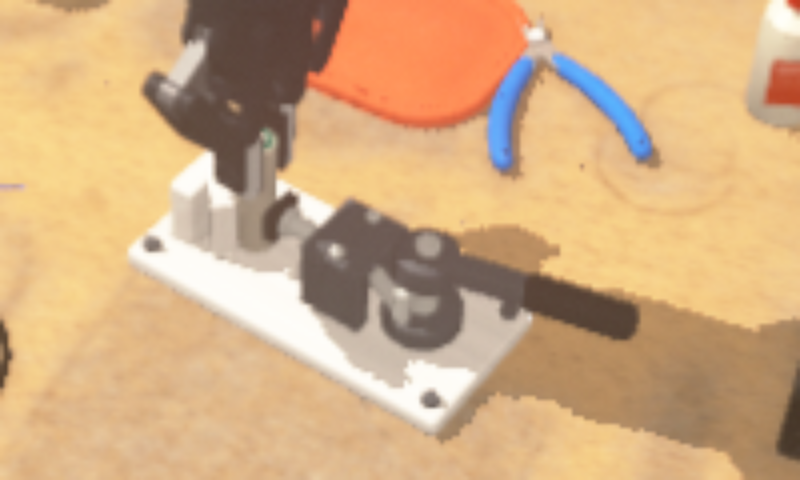

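The cell stands between the nest walls at (257,200) in the enlarged crop, bottomed on the plate. I'll release it, retreat and check it.

```bash
python3 - <<'E'
from h import *
n=jig(0,.0425); q=qd(YAW)
ctrl.movel([*n,.0545],max_speed=.03); ctrl.ungrasp(); ctrl.pause(.3); ctrl.movel([*n,.16])
ctrl.movep(aim(q,[*jig(0,-.01),.05],.42),q); ctrl.pause(.2)
st=get_state(); im,d=vision.grab_frame("wrist")
for m in models.masks_of("wrist","cell_mid")[:3]:
    P=cloud("wrist",m["mask"],d,st); top=P[P[:,2]>.07]; print(m["p"],m["point"],len(top),top.mean(0) if len(top) else P.mean(0))
print("nest",jig(0,.045))
for m in models.masks_of("wrist","lever")[:1]:
    P=cloud("wrist",m["mask"],d,st); H=P[(P[:,2]>.055)&(np.hypot(*(P[:,:2]-jig(0,-.052)).T)>.03)]; v=cv2.fitLine(np.float32(H[:,:2]),2,0,.01,.01).ravel(); print("handle",v, H[:,:2].min(0),H[:,:2].max(0))
cv2.imwrite("pics/w3.png",im)
ctrl.close_gripper(20); print(get_state()["width"],get_state()["time"])
phi=-1.553; u=np.array([np.cos(phi),np.sin(phi)]); p=jig(0,-.052)
w=np.array([-u[1],u[0]])  # ccw side
s=p+.068*u+.032*w; print(p,s,ctrl.ik([*s,.15],qd(phi+np.pi)),ctrl.ik([*s,.053],qd(phi+np.pi)))
u2=np.array([np.cos(phi-2.4),np.sin(phi-2.4)]); s2=p+.068*u2+.018*np.array([-u2[1],u2[0]]); print(s2,ctrl.ik([*s2,.053],qd(phi-2.4+np.pi)))
E
```

```text
0.92 [316.9, 185.9] 437 [ 0.55089124 -0.01771243  0.07729091]
nest [ 0.55141748 -0.01529646]
handle [ 0.02658777 -0.9996465   0.53288347 -0.17163725] [ 0.52503957 -0.20535774] [ 0.53983872 -0.13962847]
-0.0001381202019483154 16.7167
[ 0.53111758 -0.11014853] [ 0.5643226  -0.17756831] [ 0.35605309  0.52696412 -0.14454362  1.70612628  0.09152191  0.91507517
  1.76358961] [ 0.35887734  0.64619454 -0.1516653   1.80296842  0.14120397  0.70290051
  1.71801256]
[ 0.47124643 -0.07322368] [-0.08861434  0.54091983  0.28063459  2.10713133 -0.28652932  0.52893464
 -0.40869242]
```

View pics/w3.png

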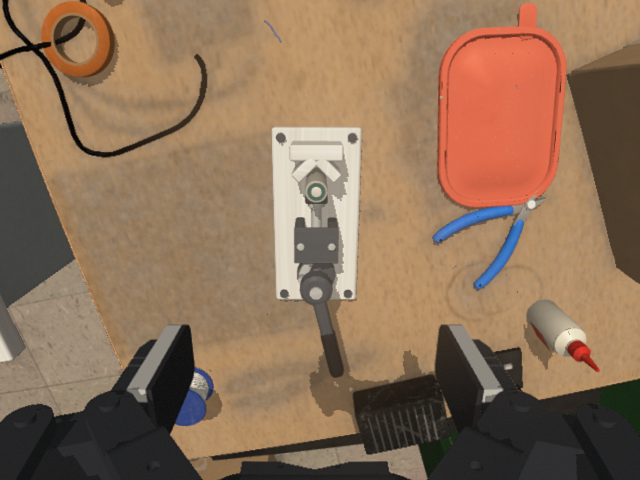

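The picture shows the cell upright in the V at (316,190), 2.5 mm to the pad's side as planned. The handle is still open, ending at (336,372). Next comes the guarded lever push with shut fingers.

```bash
cat > push.py <<'E'
from h import *
import json,sys
phi=-1.55; p=jig(0,-.052)
def pose(a,off=.018,z=.053):
    f=phi-a; u=np.array([np.cos(f),np.sin(f)]); w=np.array([-u[1],u[0]])
    return [*(p+.068*u+off*w),z],qd(f+np.pi),w
def force(n=6):
    F=[]
    for _ in range(n): F.append(get_state()["contact_force"]); ctrl.pause(.02)
    return np.mean(F,0)
def sweep(a,a1,f0,peak=0):
    low=0
    while a<a1:
        a+=.06 if peak<.1 and a<.9 else (.03 if peak<2.5 else .015)
        P,q,w=pose(a); ctrl.movel(P,q,max_speed=.05)
        F=force()-f0; t=F[:2]@w; peak=max(peak,t if t>1.2 else 0)
        print(round(a,3),round(t,2),F.round(1),get_state()["time"].round(1))
        if np.hypot(*F[:2])>10: print("HIGH"); break
        low=low+1 if peak>3 and t<.35*peak and t<1.2 else 0
        if low>=2: print("OVER?"); break
    return a,peak
E
python3 - <<'E'
from push import *
P,q,w=pose(-.2,.022); ctrl.movep([*P[:2],.16],q); ctrl.movel(P,q,max_speed=.1); ctrl.pause(.2)
f0=force(12); print(f0, get_state()["time"])
a,pk=sweep(-.2,1.25,f0); json.dump([a,pk,f0.tolist()],open("s.json","w"))
E
```

```text
[-0.18618626 -0.05249888  0.05510366] 20.1Traceback (most recent call last):
  File "<stdin>", line 4, in <module>
  File "push.py", line 17, in sweep
    print(round(a,3),round(t,2),F.round(1),get_state()["time"].round(1))
                                           ^^^^^^^^^^^^^^^^^^^^^^^^^
AttributeError: 'float' object has no attribute 'round'
```

```bash
sed -i 's/get_state()\["time"\].round(1)/round(get_state()["time"],1)/' push.py
python3 - <<'E'
from push import *
f0=np.array([-.186,-.052,.055])
a,pk=sweep(-.14,1.25,f0); json.dump([a,pk,f0.tolist()],open("s.json","w"))
E
```

```text
-0.08 0.06 [ 0.   0.5 -0. ] 20.9
-0.02 0.19 [ 0.2 -0.2 -0. ] 21.2
0.04 0.62 [ 0.6 -0.1 -0.3] 21.6
0.1 0.5 [ 0.5 -0.  -0. ] 21.9
0.16 0.28 [ 0.3 -0.2 -0.4] 22.3
0.22 0.17 [ 0.2 -0.1 -0.6] 22.6
0.28 0.48 [0.5 0.  0.2] 23.0
0.34 0.25 [ 0.3  0.1 -0.2] 23.3
0.4 0.95 [ 0.9 -0.4  0.1] 23.7
0.46 1.64 [ 1.4 -0.9 -0.3] 24.0
0.49 1.58 [ 1.2 -1.1 -0.3] 24.4
0.52 2.13 [ 1.6 -1.6  0.5] 24.7
0.55 2.41 [ 1.6 -2.  -0.1] 25.1
0.58 3.0 [ 1.8 -2.7  0.6] 25.4
0.595 3.16 [ 1.8 -3.   1.1] 25.8
0.61 3.41 [ 1.6 -3.8  0.6] 26.1
0.625 3.66 [ 1.5 -4.2  0.5] 26.5
0.64 3.67 [ 1.8 -3.9  0.8] 26.8
0.655 3.76 [ 1.8 -4.   0.9] 27.2
0.67 3.81 [ 1.8 -4.   0.6] 27.5
0.685 3.57 [ 1.6 -3.8  1. ] 27.9
0.7 3.92 [ 1.7 -4.1  1.1] 28.2
0.715 4.06 [ 1.6 -4.4  0.8] 28.6
0.73 4.17 [ 1.9 -4.2  0.5] 28.9
0.745 4.06 [ 1.8 -4.1  0.7] 29.3
0.76 4.2 [ 1.6 -4.5  0.9] 29.6
0.775 4.3 [ 1.6 -4.6  0.8] 30.0
0.79 4.93 [ 2.  -5.1  0.7] 30.3
0.805 4.51 [ 1.5 -4.9  1.1] 30.7
0.82 4.79 [ 2.  -4.7  0.7] 31.0
0.835 4.36 [ 1.2 -4.8  0.7] 31.4
0.85 4.64 [ 1.5 -4.9  1. ] 31.7
0.865 4.43 [ 1.5 -4.6  1. ] 32.1
0.88 4.68 [ 1.5 -4.9  1.1] 32.4
0.895 4.6 [ 1.4 -4.8  1.2] 32.8
0.91 4.52 [ 1.5 -4.6  1.2] 33.1
0.925 4.71 [ 1.4 -4.9  0.9] 33.5
0.94 4.3 [ 1.2 -4.5  1.1] 33.8
0.955 4.45 [ 1.2 -4.7  0.8] 34.2
0.97 4.17 [ 0.9 -4.5  1. ] 34.5
0.985 4.36 [ 1.2 -4.5  0.8] 34.9
1.0 3.9 [ 0.5 -4.3  0.9] 35.2
1.015 4.23 [ 1.  -4.4  0.9] 35.6
1.03 3.88 [ 0.8 -4.1  0.9] 35.9
1.045 3.58 [ 0.4 -3.9  1.2] 36.3
1.06 3.59 [ 0.6 -3.8  0.9] 36.6
1.075 3.56 [ 0.9 -3.6  1.3] 37.0
1.09 3.28 [ 0.5 -3.5  0.5] 37.3
1.105 3.19 [ 0.5 -3.3  0.8] 37.7
1.12 3.08 [ 0.6 -3.2  0.8] 38.0
1.135 2.68 [ 0.5 -2.7  0.7] 38.4
1.15 2.78 [ 0.3 -3.   0.8] 38.7
1.165 2.83 [ 0.5 -2.9  0.9] 39.1
1.18 2.01 [ 0.1 -2.1  0.7] 39.4
1.195 1.89 [ 0.3 -1.9  0.7] 39.8
1.21 1.92 [ 0.6 -1.8  0.6] 40.1
1.225 1.72 [ 0.7 -1.6  0.6] 40.5
1.24 1.47 [ 0.5 -1.4  0.9] 40.8
1.255 0.85 [ 0.3 -0.8  0.3] 41.2
```

```bash
sed -i 's/t<.35\*peak and t<1.2/t<.4/; s/low>=2/low>=3/' push.py
python3 - <<'E'
from push import *
a,pk,f0=json.load(open("s.json")); a,pk=sweep(a,1.45,np.array(f0),pk); json.dump([a,pk,f0],open("s.json","w"))
im,d=vision.grab_frame("scene"); m=models.masks_of("scene","lever")[0]
P=cloud("scene",m["mask"],d); r=P[:,:2]-p; H=P[(P[:,2]>.05)&(np.hypot(*r.T)>.04)&(np.hypot(*r.T)<.1)]
print(m["p"],len(H),H.mean(0)); h=H.mean(0)[:2]-p; print("lever turned",phi-np.unwrap([phi,np.arctan2(h[1],h[0])])[1],a)
cv2.imwrite("pics/s4.png",cv2.resize(im[190:310,270:470],(800,480)))
E
```

```text
1.27 0.64 [ 0.3 -0.6  0.6] 41.5
1.285 1.0 [ 0.4 -0.9  0.6] 41.9
1.3 0.48 [ 0.6 -0.3  0.4] 42.2
1.315 0.61 [ 0.5 -0.5  0.1] 42.6
1.33 0.25 [ 0.5 -0.1  0.3] 42.9
1.345 -0.14 [0.2 0.2 0.1] 43.3
1.36 -0.25 [-0.3  0.2 -0. ] 43.6
OVER?
0.71 230 [ 0.45647619 -0.12139678  0.0665558 ]
lever turned 1.4420208820994176 1.359999999999998
```

View pics/s4.png

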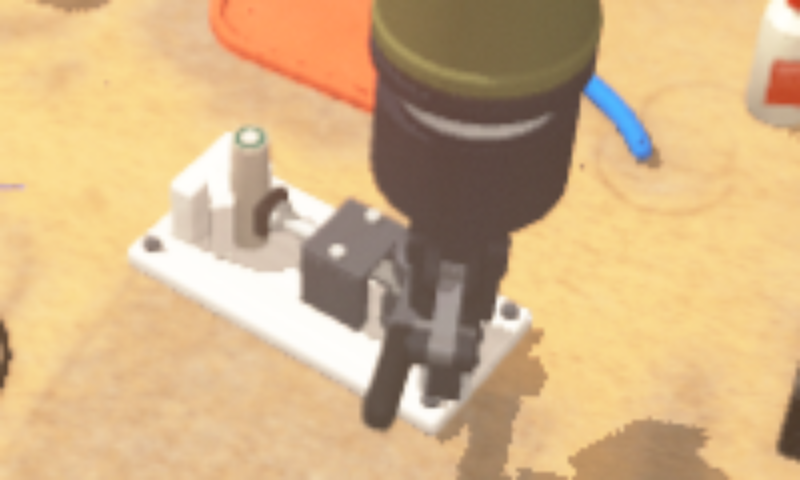

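The picture shows the pad against the cell, and the handle at (380,380) with a gap to the fingers, so it has jumped ahead. I'll back off, retreat and verify.

```bash
python3 - <<'E'
from push import *
P,q,w=pose(1.36,.05); ctrl.movel(P,q,max_speed=.1); ctrl.movel([*P[:2],.2],q)
Q=qd(YAW); ctrl.movep(aim(Q,[*jig(0,-.01),.05],.42),Q); ctrl.pause(.2)
for k in range(2):
    st=get_state(); im,d=vision.grab_frame("wrist"); m=models.masks_of("wrist","lever")[0]
    C=cloud("wrist",m["mask"],d,st); r=np.hypot(*(C[:,:2]-p).T); H=C[(C[:,2]>.055)&(r>.03)&(r<.1)]; h=H.mean(0)[:2]-p
    print("lever",m["p"],(phi-np.arctan2(h[1],h[0]))%(2*np.pi))
    for m in models.masks_of("wrist","cell_mid")[:1]:
        C=cloud("wrist",m["mask"],d,st); t=C[C[:,2]>.07]; print("cell",m["p"],t.mean(0),jig(0,.045))
    ctrl.pause(.5)
cv2.imwrite("pics/w5.png",im); print(get_state()["time"])
E
```

```text
lever 0.71 1.5052161800895385
cell 0.66 [ 0.5517302  -0.01424977  0.0774064 ] [ 0.55141748 -0.01529646]
lever 0.76 1.5065038051143633
cell 0.66 [ 0.55177748 -0.014187    0.07748267] [ 0.55141748 -0.01529646]
47.5667
```

View pics/w5.png

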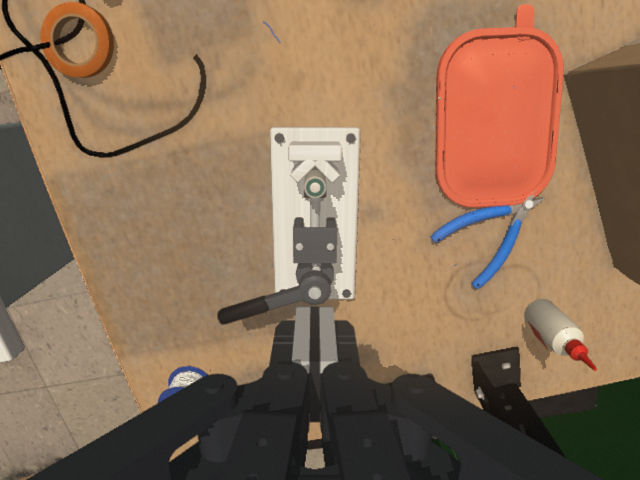

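The picture shows the handle resting at (220,317), held by itself at 1.5 rad clockwise. The cell is upright and seated at (315,187), and the robot is clear.

```bash
python3 -c "
from station import ticket
print(ticket.close_job())"
```

```text
the job is handed in; nothing more can be done
None
```

The cell is clamped upright in the nest, about 1 mm from its axis by the wrist camera. The lever snapped over and holds by itself, the push peaked near 5 N, and the job was handed in at about 48 s; no verdict was returned.

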